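Sieve the small nuts out of the mixed nuts

TASK

Take the bar sieve by its overhead handle and shake it briskly from side to side along its bin, knocking it lightly against the left and then the right rubber buffer, at least twice each; feel for the buffers and never push one to the end of its spring. Once all four small nuts have dropped into the bin, lift the sieve out with the three large nuts still in it, set it down upright in the middle of the wooden board and let go. Leave the tape roll where it lies.

Things in the scene. Friction and masses are not known exactly. Their poses are not given: they have to be found in the camera images.
- bin: fixed grey open catch bin, outer 118 (x) x 224 (y) x 60 mm high, walls and floor 4 mm, screwed to the desk. Origin: centre of its underside; z up, y is the direction of shaking (+y = left). The tops of its two long walls, 60 mm above the desk, are the rails along which the sieve slides
- bin_rails (a point): middle of the bin at rail height, axes as bin. Across each end a dark stop bar carries a black rubber buffer sprung along y: 2.6 N/mm, 7 mm travel. Bars are clamped afresh each time, places not reported: with the handle at bin y = 0 the gap from sieve to buffer is 8 to 28 mm, different left and right. A knock is over 4 N; over 18 N (spring fully in) is too much
- sieve_handle (a point): centre of the sieve's handle: a straight pale wooden bar along x, 14 mm wide (y), 12 mm high, 94 mm clear length, the sieve's highest part, on a flat leg at each end. 65 mm free below it in its middle. z up. Starts within 5 mm of mid bin and parallel to the bin within 0.02 rad; its y, too, runs along the shaking direction
- sieve: open aluminium tray, 100 (x) x 113 (y) x 30 mm, 0.5 kg with nuts. Origin: centre of its underside, 94 mm under the handle's centre. White nylon skids front and back (underside 12 mm up, 128 mm over all in x) rest on the rails, friction about 1 N, 5 mm play in x. Floor: four 8 mm wide, 4 mm thick bars along x at y = +-11.5, +-34.5 mm, 15 mm gaps between
- small_nut_0_center (a point): centre of a small plain steel hexagon nut, 10 mm across the flats (11.5 mm over the corners) and 5 mm thick, 10 g; it starts flat on a floor bar of the sieve, oily (friction about 0.22; quick strokes near 0.2 m/s shift it), and falls through once 4 mm sideways off the bar's middle, some only after several strokes. z: the nut's axis
- small_nut_1_center (a point): centre of a small plain steel hexagon nut, 10 mm across the flats (11.5 mm over the corners) and 5 mm thick, 10 g; it starts flat on a floor bar of the sieve, oily (friction about 0.22; quick strokes near 0.2 m/s shift it), and falls through once 4 mm sideways off the bar's middle, some only after several strokes. z: the nut's axis
- small_nut_2_center (a point): centre of a small plain steel hexagon nut, 10 mm across the flats (11.5 mm over the corners) and 5 mm thick, 10 g; it starts flat on a floor bar of the sieve, oily (friction about 0.22; quick strokes near 0.2 m/s shift it), and falls through once 4 mm sideways off the bar's middle, some only after several strokes. z: the nut's axis
- small_nut_3_center (a point): centre of a small plain steel hexagon nut, 10 mm across the flats (11.5 mm over the corners) and 5 mm thick, 10 g; it starts flat on a floor bar of the sieve, oily (friction about 0.22; quick strokes near 0.2 m/s shift it), and falls through once 4 mm sideways off the bar's middle, some only after several strokes. z: the nut's axis
- large_nut_0_center (a point): centre of a large plain steel hexagon nut, 27 mm across the flats (31 mm over the corners) and 17 mm thick, 45 g; it starts flat on the sieve's floor bars and is too big for the gaps. z is the nut's axis
- large_nut_1_center (a point): centre of a large plain steel hexagon nut, 27 mm across the flats (31 mm over the corners) and 17 mm thick, 45 g; it starts flat on the sieve's floor bars and is too big for the gaps. z is the nut's axis
- large_nut_2_center (a point): centre of a large plain steel hexagon nut, 27 mm across the flats (31 mm over the corners) and 17 mm thick, 45 g; it starts flat on the sieve's floor bars and is too big for the gaps. z is the nut's axis
- board_top (a point): centre of the upper face of the fixed wooden board, 225 (x) x 135 (y) mm, 30 mm thick, its top 30 mm above the desk; z up. With the sieve standing on it the handle's centre is 124 mm above the desk
- tape_center (a point): centre of a black roll of tape lying on the desk, 70 mm wide, 19 mm high; bystander
Mind the look-alikes: they are no part of the job. What is shaped like the part that bears large_nut_2_center but orange or turquoise is not meant.

How it is judged:
On the way, in this order (a step that is already met when the one before it is completed fails the run):
1. the sieve is pushed against the left buffer with more than 4 N (contact force between sieve and stop_left_pad_c0 above 4 N), for 0.04 s.
2. the sieve is pushed against the right buffer with more than 4 N (contact force between sieve and stop_right_pad_c0 above 4 N), for 0.04 s.
3. the sieve is pushed again against the left buffer with more than 4 N (contact force between sieve and stop_left_pad_c0 above 4 N), for 0.04 s.
4. the sieve is pushed again against the right buffer with more than 4 N (contact force between sieve and stop_right_pad_c0 above 4 N), for 0.04 s.
5. the sieve is lifted out of the bin (handle over 155 mm above the desk) with all four small nuts in the bin (height (world z) of sieve_handle above 0.155 m and x of small_nut_0_center in the frame of bin between -0.058 and 0.058 m and y of small_nut_0_center in the frame of bin between -0.112 and 0.112 m and z of small_nut_0_center in the frame of bin between 0 and 0.03 m and x of small_nut_1_center in the frame of bin between -0.058 and 0.058 m and y of small_nut_1_center in the frame of bin between -0.112 and 0.112 m and z of small_nut_1_center in the frame of bin between 0 and 0.03 m and x of small_nut_2_center in the frame of bin between -0.058 and 0.058 m and y of small_nut_2_center in the frame of bin between -0.112 and 0.112 m and z of small_nut_2_center in the frame of bin between 0 and 0.03 m and x of small_nut_3_center in the frame of bin between -0.058 and 0.058 m and y of small_nut_3_center in the frame of bin between -0.112 and 0.112 m and z of small_nut_3_center in the frame of bin between 0 and 0.03 m), for 0.2 s.
At the end, for the whole second after the job is handed in: All four small nuts lie in the bin (within its walls, lower than 30 mm); all three large nuts are in the sieve; the sieve stands upright on the wooden board, handle centre 119 to 129 mm above the desk, within 35 mm of the board's centre, tilted less than 0.08 rad, at rest (x of small_nut_0_center in the frame of bin between -0.058 and 0.058 m and y of small_nut_0_center in the frame of bin between -0.112 and 0.112 m and z of small_nut_0_center in the frame of bin between 0 and 0.03 m and x of small_nut_1_center in the frame of bin between -0.058 and 0.058 m and y of small_nut_1_center in the frame of bin between -0.112 and 0.112 m and z of small_nut_1_center in the frame of bin between 0 and 0.03 m and x of small_nut_2_center in the frame of bin between -0.058 and 0.058 m and y of small_nut_2_center in the frame of bin between -0.112 and 0.112 m and z of small_nut_2_center in the frame of bin between 0 and 0.03 m and x of small_nut_3_center in the frame of bin between -0.058 and 0.058 m and y of small_nut_3_center in the frame of bin between -0.112 and 0.112 m and z of small_nut_3_center in the frame of bin between 0 and 0.03 m and x of large_nut_0_center in the frame of sieve_handle between -0.05 and 0.05 m and y of large_nut_0_center in the frame of sieve_handle between -0.057 and 0.057 m and z of large_nut_0_center in the frame of sieve_handle between -0.094 and -0.05 m and x of large_nut_1_center in the frame of sieve_handle between -0.05 and 0.05 m and y of large_nut_1_center in the frame of sieve_handle between -0.057 and 0.057 m and z of large_nut_1_center in the frame of sieve_handle between -0.094 and -0.05 m and x of large_nut_2_center in the frame of sieve_handle between -0.05 and 0.05 m and y of large_nut_2_center in the frame of sieve_handle between -0.057 and 0.057 m and z of large_nut_2_center in the frame of sieve_handle between -0.094 and -0.05 m and height (world z) of sieve_handle between 0.119 and 0.129 m and angle between sieve_handle's own z axis and vertical below 0.08 rad and horizontal distance between sieve_handle and board_top below 0.035 m and linear speed of sieve below 0.02 m/s); the robot touches nothing.
It fails at once if a buffer is pushed with more than 18 N (contact force between sieve and stop_left_pad_c0 above 18 N or contact force between sieve and stop_right_pad_c0 above 18 N).
It fails at once if the tape roll is moved more than 25 mm (distance of tape_center from where it was at the start of the episode above 0.025 m).
It also fails if it takes over 54 s, if anything falls off the work surface, if the arm or the gripper's body presses on something with over 40 N, if the wrist force passes 120 N, or if a joint passes its speed limit or range.

ROBOT

A 7-joint arm with a two-finger parallel gripper is mounted at the origin on the work surface; the furniture and walls round the work are solid. World frame = base frame: x ahead of the robot, y to its left, z up, the work surface at z = 0. Lengths are in m, angles in rad, forces in N, time in s.
With the tool pointing down it reaches from about 0.425 to 0.95 m from the base axis. Payload 16.7 kg.
Tool frame: the origin (TCP) lies on the front face of the gripper's body, between the roots of the fingers; the fingertips stand 97 mm ahead of it and the grasp point (between the pads) lies 78 mm ahead of it; z points along the fingers, y is the line along which they close (so a half turn about z gives the same grasp; the last joint's range is limited). The gripper opens to 94 mm and grips with 3 to 60 N. Pads are 16 mm wide; open, the fingers measure 119 mm over their backs; the gripper's body (75 mm by 177 mm) begins 78 mm behind the grasp point.
Start: joints at [1.002, 0.426, 0.074, 1.606, -0.034, 1.111, -0.067], TCP at [0.274, -0.617, 0.303] pointing down, gripper open.
Joint ranges: [-2.85, 2.85], [-0.5, 2.14], [-1.23, 1.37], [0.21, 2.46], [-1.02, 4.16], [0.16, 2.05], [-2.73, 2.73]. Speed limits (rad/s): [1.89, 1.89, 2.39, 2.39, 3.01, 3.01, 3.01].

INTERFACE

Orientations are given as a 3x3 rotation matrix whose columns are the frame's x, y, z axes.
In Python, from bench import ctrl gives the robot as it stands.
- The arm moves only by the tool play_rows, never from a script. Its argument "rows" is one flat list of numbers, 7 for each row, row after row: the shift along the world's x, y, z normalised to -1 to 1, where 1 is 0.1 m, then the turn, a rotation vector about the world's x, y, z normalised to -1 to 1, where 1 is 30 degrees, then the opening, from -1 (shut) to 1 (fully open). In form: [x, y, z, wx, wy, wz, claw, x, y, z, wx, wy, wz, claw, ...]. A call has 1 to 20 rows; each row is the pose to reach, as a shift and turn from the pose commanded when the call began; what a row does not reach only later rows make up. A row lasts 1/10 s, in which the tool goes at most 50 mm and 8.59 degrees, less where a joint would pass 70% of its speed; a pose out of reach is approached as far as the arm can. A call with a number of a shift or a turn outside -1 to 1 is refused whole. A call with a gripper value outside its range is refused whole. The fingers move at their own pace and stop on an object; "newtons" is the grip in N (left out, the last holds). Time passes only in rows, so rows that repeat a pose let the fingers close. It gives the time, the measured TCP pose, the force, the opening and the grip force at its end, in the units of the state.
- ctrl.get_state(): the state, without advancing time (a new reading comes with each control period).
- ctrl.grab_frame(name): name is "scene" or "top" or "wrist"; returns the picture (384x512x3 uint8, red, green, blue); there is no depth.
- ctrl.camera_model(name): a dict with "intrinsics" (3x3 intrinsics, pixels), "R" (3x3) and "t" (3): a world point X has camera coordinates R X + t. Camera axes: x right, y down, z forward; pixel columns grow to the right and rows downward; lengths in m; the calibration is good to about 2 mm. The wrist camera is an equidistant fisheye: a pixel r from the principal point sees the ray r / f radians off the axis. A picture is of the moment at which its call begins: read the wrist's pose just before it. camera_model takes no time and is no camera call; for the wrist camera it gives the pose at the moment of the call.
- ctrl.job_done(): hands the job in; it is judged then, once.
Trained networks look in the newest picture that a camera, given by its name, has taken for a name from the list of things; names that differ only in an ending like _2 or _b are one class to them, and where a whole thing is asked for, a point or a joint stands for the part that bears it (a point fixed in the world has none). Each returns a list of dicts, best first, with "score" (0 to 1); they miss things now and then, are a little off and sometimes report something else, mostly with a low value. They report only what shows in the picture. A call takes as long as a camera call. They do not tell look-alikes from the thing itself.
- ctrl.search_frame(camera, label): "xyz" ([x, y, z] in m, in the coordinates of the camera as it stood for that picture, good to about 4 mm: the middle of the surface that is visible of it).
The state is a dict: "t": time; "joints": joint angles; "joint_velocities": joint speeds; "joint_torque": joint torques, N m; "position": TCP position; "tcp_rot": TCP orientation; "force": force on the tool from outside, world axes, zero at the start; "ft_torque": the same for the moment, N m; "grip_width": finger opening in m; "grasp_force": force on a finger pad.
Only numpy, scipy, OpenCV 4.12 (cv2) and the standard library are available. Lean on these libraries where they do the work, as an engineer would, in place of code of your own. Each camera call takes 0.05 s, during which the arm holds its last target. There are 200 camera calls.

## Working session

There is one attempt and no reset: what is moved stays moved. The work goes in short steps, Python scripts to look and compute and a tool call to move; the robot and the scene stay as the last step left them, time stands still between calls to the robot, and variables do not carry over. Pictures are saved under pics/ and viewed, at most 10 in all, crops included, and the job is handed in when it is done.

Besides the shell and the picture viewer there is one more tool, called after "Call:" as a command line: name --argument value ..., lists and objects as JSON in quotes. play_rows: Moves the arm, as the interface text tells. Its arguments: {"type":"object","properties":{"rows":{"type":"array","items":{"type":"number"}},"newtons":{"type":"number"}},"required":["rows"]}

```bash
mkdir -p pics
cat > h.py <<'E'
import numpy as np, cv2
from bench import ctrl
def world(cam,p,m=None):
    m=m or ctrl.camera_model(cam); R=np.array(m["R"]);t=np.array(m["t"]); return R.T@(np.array(p)-t)
def find(cam,label,n=3):
    m=ctrl.camera_model(cam)
    for d in ctrl.search_frame(cam,label)[:n]: print(cam,label,round(d["score"],2),np.round(world(cam,d["xyz"],m),4))
def snap(cam,name):
    f=np.array(ctrl.grab_frame(cam)); cv2.imwrite(f"pics/{name}.png",f[:,:,::-1]); return f
E
python3 - <<'E'
from h import *
a=snap("scene","s0");b=snap("top","t0")
cv2.imwrite("pics/both0.png",cv2.resize(np.vstack([a,b]),None,fx=.78,fy=.78,interpolation=cv2.INTER_AREA)[:,:,::-1])
for c in("scene","top"):
    for l in("sieve_handle","sieve","bin","board_top","tape_center","small_nut_0_center","large_nut_0_center"):
        try: find(c,l,5 if "nut" in l else 2)
        except Exception as e: print(c,l,e)
    m=ctrl.camera_model(c);print(np.round(-np.array(m["R"]).T@m["t"],3))
s=ctrl.get_state();print(s["t"],s["position"],np.round(s["tcp_rot"],3),s["force"])
E
```

```text
scene sieve_handle 0.72 [ 0.4769 -0.0964  0.071 ]
scene sieve 0.82 [ 0.4765 -0.0976  0.0736]
scene bin 0.78 [ 0.4319 -0.0753  0.0302]
scene board_top 0.66 [0.3538 0.1373 0.0321]
scene tape_center 0.84 [ 0.4306 -0.3237  0.0173]
scene large_nut_0_center 0.52 [ 0.4364 -0.0749  0.0287]
scene large_nut_0_center 0.36 [ 0.4712 -0.1344  0.0679]
[-0.205  0.5    0.672]
top sieve_handle 0.55 [ 0.4831 -0.1054  0.0606]
top sieve 0.63 [ 0.4848 -0.1089  0.0634]
top bin 0.73 [ 4.870e-01 -1.297e-01  3.000e-04]
top tape_center 0.72 [ 0.4331 -0.3346  0.019 ]
top tape_center 0.54 [0.4334 0.1865 0.0264]
top large_nut_0_center 0.56 [ 0.4739 -0.1375  0.0662]
[ 0.339 -0.097  1.16 ]
0.8 [ 0.27445875 -0.61666443  0.30269015] [[ 0.914  0.407  0.   ]
 [ 0.407 -0.914  0.   ]
 [ 0.     0.    -1.   ]] [ 1.27505092 -0.1838478   0.81166991]
```

View pics/both0.png

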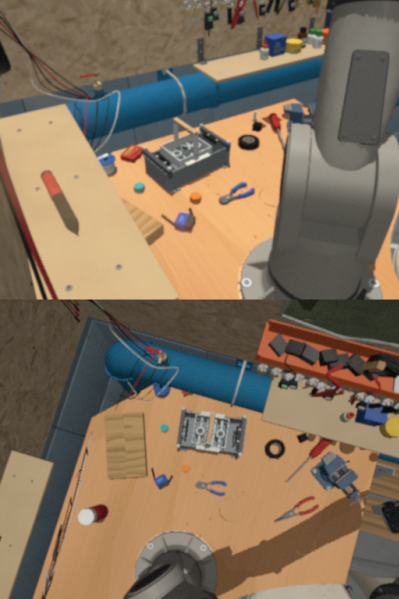

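The top picture shows the board at left (composite 126,445), the bin with the sieve (211,432), the tape (275,448), and orange and turquoise decoy nuts lying on the desk. I'll zoom in.

Run:
```python
from h import *
b=cv2.imread("pics/t0.png");a=cv2.imread("pics/s0.png")
c=cv2.resize(b[120:240,120:330],None,fx=3.6,fy=3.6,interpolation=cv2.INTER_CUBIC)
cv2.imwrite("pics/c0.png",c)
d=cv2.resize(a[130:320,130:330],None,fx=3,fy=3,interpolation=cv2.INTER_CUBIC)
cv2.imwrite("pics/d0.png",d)
for n in("top","scene"):
    m=ctrl.camera_model(n);print(np.round(m["intrinsics"],1).tolist(),np.round(m["R"],4).tolist(),np.round(m["t"],4))
```

```text
[[421.9, 0.0, 253.5], [0.0, 421.9, 186.7], [0.0, 0.0, 1.0]] [[0.0258, -0.9993, -0.0267], [-0.9958, -0.0234, -0.0889], [0.0883, 0.0289, -0.9957]] [-0.0744  0.4383  1.1281]
[[487.8, 0.0, 252.9], [0.0, 487.8, 186.9], [0.0, 0.0, 1.0]] [[-0.6941, -0.7197, -0.0182], [-0.3819, 0.3894, -0.8382], [0.6103, -0.5748, -0.5451]] [0.2291 0.29   0.7787]
```

View pics/c0.png

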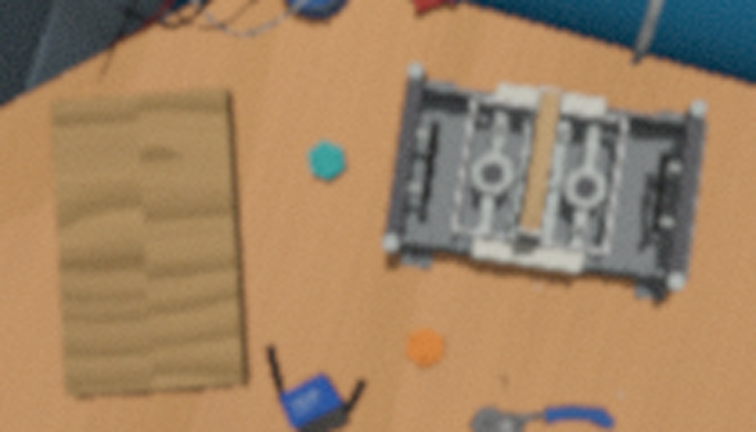

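View pics/d0.png

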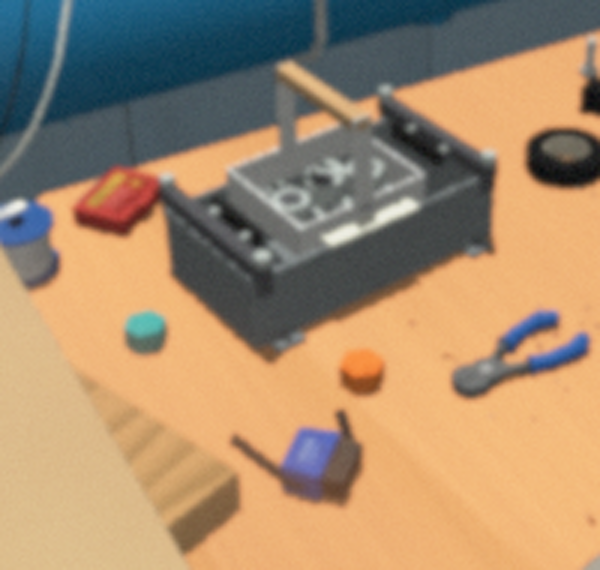

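The crops show the handle ends in the top view at crop (548,95) and (533,232), and in the scene view at (285,68) and (362,122). The board corners are visible, and so are the stop-bar caps at the bin's ends.

```bash
cat >> h.py <<'E'
M={n:ctrl.camera_model(n) for n in("top","scene")}
def ray(n,uv):
    m=M[n];R=np.array(m["R"]);d=R.T@np.linalg.inv(m["intrinsics"])@[uv[0],uv[1],1.];return -R.T@np.array(m["t"]),d/np.linalg.norm(d)
def atz(n,uv,z):
    o,d=ray(n,uv);return o+d*(z-o[2])/d[2]
def tri(u1,u2):
    o1,d1=ray("top",u1);o2,d2=ray("scene",u2);s=np.linalg.lstsq(np.c_[d1,-d2],o2-o1,rcond=None)[0]
    p,q=o1+s[0]*d1,o2+s[1]*d2;return (p+q)/2,np.linalg.norm(p-q)
E
python3 - <<'E'
from h import *
T=lambda x,y:(x/3.6+120,y/3.6+120)
S=lambda x,y:(x/3+130,y/3+130)
a,b=tri(T(548,95),S(285,68)),tri(T(533,232),S(362,122));print(a,b,(a[0]+b[0])/2)
A=atz("top",T(548,95),.148);B=atz("top",T(533,232),.148);print("handle z148",A,B,(A+B)/2,np.arctan2(*(A-B)[[1,0]]))
P=[tri(T(*t),S(*s)) for t,s in(((416,70),(166,182)),((391,243),(262,258)),((698,107),(386,90)),((677,282),(487,158)))]
for p in P:print("cap",p)
Q=[p[0] for p in P];print(sum(Q)/4,[np.arctan2(-(u)[1],-(u)[0]) for u in(Q[1]-Q[0],Q[3]-Q[2])],Q[0]+Q[1]-Q[2]-Q[3])
bd=[atz("top",T(*t),.03) for t in((52,100),(230,92),(245,382),(68,394))];print(np.round(bd,4),np.mean(bd,0))
print("board near corner tri",tri(T(245,382),S(238,478)), atz("scene",S(238,478),.03))
E
```

```text
(array([ 0.52891843, -0.1099921 ,  0.14466822]), np.float64(0.0011485835194581088)) (array([ 0.43651268, -0.10150719,  0.14055009]), np.float64(0.0025631789737663732)) [ 0.48271555 -0.10574964  0.14260916]
handle z148 [ 0.52789163 -0.1103605   0.148     ] [ 0.43489017 -0.10236585  0.148     ] [ 0.4813909  -0.10636318  0.148     ] -0.08575177342885532
cap (array([ 0.55865843, -0.01448108,  0.07449356]), np.float64(0.0019380280174298603))
cap (array([ 0.43200878, -0.00044964,  0.07757972]), np.float64(0.002107860275248722))
cap (array([ 0.53446874, -0.21894501,  0.07878578]), np.float64(0.00035661046217039103))
cap (array([ 0.4095769 , -0.20509028,  0.07542909]), np.float64(0.0032719851958359614))
[ 0.48367821 -0.1097415   0.07657204] [np.float64(-0.1103394349758979), np.float64(-0.11048212704732113)] [ 0.04662156  0.40910458 -0.00214158]
[[0.5382 0.2642 0.03  ]
 [0.5472 0.1287 0.03  ]
 [0.329  0.1086 0.03  ]
 [0.3166 0.2408 0.03  ]] [0.43276942 0.18557707 0.03      ]
board near corner tri (array([0.32952124, 0.11097511, 0.02059947]), np.float64(0.0018207165768940434)) [0.32249817 0.11716816 0.03      ]
```

Call:
play_rows --rows '[0.2,0.5,0,0,0,-0.2,1,0.4,1,0,0,0,-0.4,1,0.4,1,0,0,0,-0.5,1]'

```text
t: 1.1
position: [0.3172, -0.512, 0.3027]
tcp_rot: [[0.988, 0.157, 0.001], [0.157, -0.988, 0.002], [0.001, -0.002, -1.0]]
force: [-0.9, -0.7, 0.2]
grip_width: 0.0939
grasp_force: 0.0
```

Call:
play_rows --rows '[0.2,0.5,0,0,0,-0.2,1,0.4,1,0,0,0,-0.4,1,0.4,1,0,0,0,-0.51,1]'

```text
t: 1.4
position: [0.3569, -0.4118, 0.3028]
tcp_rot: [[0.994, -0.109, 0.001], [-0.109, -0.994, 0.001], [0.001, -0.001, -1.0]]
force: [0.8, -0.2, 0.1]
grip_width: 0.0938
grasp_force: 0.0
```

Call:
play_rows --rows '[0.2,0.5,0,0,0,0,1,0.4,1,0,0,0,0,1,0.4,1,0,0,0,0,1]'

```text
t: 1.7
position: [0.3966, -0.3118, 0.3029]
tcp_rot: [[0.995, -0.104, 0.001], [-0.104, -0.995, 0.001], [0.001, -0.001, -1.0]]
force: [-0.5, 0.6, -0.9]
grip_width: 0.0941
grasp_force: 0.0
```

Call:
play_rows --rows '[0.2,0.5,0,0,0,0,1,0.4,1,0,0,0,0,1,0.4,1,0,0,0,0,1]'

```text
t: 2.0
position: [0.4363, -0.2119, 0.303]
tcp_rot: [[0.995, -0.104, 0.001], [-0.104, -0.995, 0.001], [0.001, -0.001, -1.0]]
force: [-0.6, -0.2, -0.3]
grip_width: 0.094
grasp_force: 0.0
```

Call:
play_rows --rows '[0.2,0.5,0,0,0,0,1,0.4,0.9,0,0,0,0,1,0.4,0.9,0,0,0,0,1,0.4,0.9,0,0,0,0,1]'

```text
t: 2.4
position: [0.4747, -0.1261, 0.3027]
tcp_rot: [[0.994, -0.108, -0.0], [-0.108, -0.994, -0.0], [-0.0, 0.0, -1.0]]
force: [0.1, -0.8, -0.2]
grip_width: 0.0939
grasp_force: 0.0
```

Run:
```python
from h import *
s=ctrl.get_state();print(s["t"],s["position"],np.round(s["tcp_rot"],3),s["force"],np.round(s["joints"],2))
snap("wrist","w0");m=ctrl.camera_model("wrist");print({k:np.round(v,3).tolist() for k,v in m.items()if k in("intrinsics","R","t")})
for l in("sieve_handle","large_nut_0_center","small_nut_0_center"):find("wrist",l,5)
```

```text
2.4 [ 0.47471818 -0.12612133  0.30265632] [[ 0.994 -0.108 -0.   ]
 [-0.108 -0.994 -0.   ]
 [-0.     0.    -1.   ]] [ 0.12338081 -0.82927676 -0.21970351] [ 0.27  0.13 -0.16  2.    0.02  1.01 -1.58]
{'intrinsics': [[297.319, 0.0, 252.872], [0.0, 297.319, 196.727], [0.0, 0.0, 1.0]], 'R': [[-0.111, -0.994, 0.001], [-0.967, 0.108, 0.232], [-0.231, 0.024, -0.973]], 't': [-0.072, 0.447, 0.501]}
wrist sieve_handle 0.84 [ 0.4872 -0.1057  0.0674]
wrist large_nut_0_center 0.82 [ 0.4752 -0.1381  0.0683]
```

View pics/w0.png

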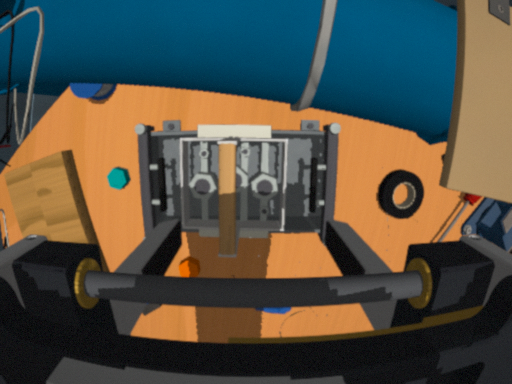

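The wrist view shows the handle from (229,143) to (228,255), parallel to the bin, with the sieve between the buffers at columns ~160 and ~314.

Run:
```python
from h import *
m=ctrl.camera_model("wrist");R=np.array(m["R"]);C=-R.T@np.array(m["t"]);K=m["intrinsics"]
def w(u,v,z):
    p=(np.array([u,v])-[K[0][2],K[1][2]])/K[0][0];r=np.hypot(*p)
    d=R.T@np.r_[p/r*np.sin(r),np.cos(r)];return C+d*(z-C[2])/d[2]
A,B=w(229,143,.148),w(228,255,.148);print(A,B,(A+B)/2,A-B)
ex,ey=np.array([.994,-.11]),np.array([.11,.994])
for n,u,v,z in(("sieveL",181,185,.078),("sieveR",286,185,.078),("padL",161,187,.068),("padR",312,185,.068),("capLf",144,130,.078),("capLn",146,236,.078),("capRf",335,128,.078),("capRn",335,236,.078)):
    p=w(u,v,z);q=p[:2]-(A+B)[:2]/2;print(n,p,"rel handle",q@ex,q@ey)
# second: handle triangulation wrist+top
def tr(o1,d1,o2,d2):
    s=np.linalg.lstsq(np.c_[d1,-d2],o2-o1,rcond=None)[0];return (o1+s[0]*d1+o2+s[1]*d2)/2,np.linalg.norm(o1+s[0]*d1-o2-s[1]*d2)
for uv,tv in(((229,143),(548,95)),((228,255),(533,232))):
    d=w(*uv,0)-C;print("tri",tr(C,d/np.linalg.norm(d),*ray("top",(tv[0]/3.6+120,tv[1]/3.6+120))))
```

```text
[ 0.52859932 -0.11333366  0.148     ] [ 0.43371183 -0.09984113  0.148     ] [ 0.48115558 -0.10658739  0.148     ] [ 0.09488749 -0.01349253  0.        ]
sieveL [ 0.48790948 -0.05053578  0.078     ] rel handle 0.0005477055692556506 0.05645823599535917
sieveR [ 0.47510499 -0.16148651  0.078     ] rel handle 2.461857208061909e-05 -0.055235288108784426
padL [ 0.4867991  -0.02423624  0.068     ] rel handle -0.0034489643745918494 0.08247783868695184
padR [ 0.46988065 -0.19110179  0.068     ] rel handle -0.001910695632022067 -0.08524755700731414
capLf [ 0.5522356 -0.0182751  0.078    ] rel handle 0.060939192684351946 0.09560122672738101
capLn [0.43418085 0.00194664 0.078     ] rel handle -0.05863162284904862 0.10271560645755914
capRf [ 0.53016403 -0.21908759  0.078     ] rel handle 0.06108942442626153 -0.1064342660777566
capRn [ 0.41066654 -0.21240547  0.078     ] rel handle -0.058426115122405135 -0.11293696141402897
tri (array([ 0.52875774, -0.11158607,  0.14072444]), np.float64(0.002456003857032678))
tri (array([ 0.43486773, -0.10132221,  0.15119764]), np.float64(0.002126625472185187))
```

Call:
play_rows --rows '[0.065,0.2,0,0,0,0,1,0.065,0.2,-0.4,0,0,0,1,0.065,0.2,-0.7,0,0,0,1,0.065,0.2,-0.83,0,0,0,1,0.065,0.2,-0.83,0,0,0,1]'

```text
t: 3.1
position: [0.4802, -0.1072, 0.2185]
tcp_rot: [[0.994, -0.111, -0.003], [-0.111, -0.994, 0.0], [-0.003, -0.0, -1.0]]
force: [0.4, 0.9, 0.7]
grip_width: 0.0938
grasp_force: 0.0
```

Call:
play_rows --rows '[0,0,0,0,0,0,-1,0,0,0,0,0,0,-1,0,0,0,0,0,0,-1,0,0,0,0,0,0,-1,0,0,0,0,0,0,-1,0,0,0,0,0,0,-1]' --newtons 40

```text
t: 3.7
position: [0.481, -0.1066, 0.2199]
tcp_rot: [[0.994, -0.11, 0.0], [-0.11, -0.994, 0.0], [0.0, -0.0, -1.0]]
force: [-0.3, -0.3, 0.0]
grip_width: 0.0493
grasp_force: 0.0
```

Fingers are slow; continue closing.

Call:
play_rows --rows '[0,0,0,0,0,0,-1,0,0,0,0,0,0,-1,0,0,0,0,0,0,-1,0,0,0,0,0,0,-1,0,0,0,0,0,0,-1,0,0,0,0,0,0,-1,0,0,0,0,0,0,-1]' --newtons 40

```text
t: 4.4
position: [0.481, -0.1066, 0.2197]
tcp_rot: [[0.994, -0.11, 0.0], [-0.11, -0.994, 0.0], [0.0, -0.0, -1.0]]
force: [0.5, 1.7, 0.2]
grip_width: 0.0137
grasp_force: 40.0
```

Call:
play_rows --rows '[0.011,0.1,0,0,0,0,-1,0.019,0.17,0,0,0,0,-1,0.02,0.18,0,0,0,0,-1,0.02,0.18,0,0,0,0,-1]'

```text
t: 4.8
position: [0.4831, -0.088, 0.2197]
tcp_rot: [[0.994, -0.109, 0.0], [-0.109, -0.994, 0.0], [0.0, -0.0, -1.0]]
force: [1.1, 0.8, -0.1]
grip_width: 0.0133
grasp_force: 40.0
```

Call:
play_rows --rows '[0.0022,0.02,0,0,0,0,-1,0.0022,0.02,0,0,0,0,-1]'

```text
t: 5.0
position: [0.4832, -0.0866, 0.2197]
tcp_rot: [[0.994, -0.11, -0.0], [-0.11, -0.994, 0.0], [-0.0, -0.0, -1.0]]
force: [0.4, 1.2, -0.7]
grip_width: 0.0133
grasp_force: 40.0
```

Call:
play_rows --rows '[0.0022,0.02,0,0,0,0,-1,0.0022,0.02,0,0,0,0,-1]'

```text
t: 5.2
position: [0.4834, -0.0846, 0.2197]
tcp_rot: [[0.994, -0.11, 0.0], [-0.11, -0.994, 0.0], [0.0, -0.0, -1.0]]
force: [-0.8, 0.8, -0.7]
grip_width: 0.0134
grasp_force: 40.0
```

Call:
play_rows --rows '[0.0022,0.02,0,0,0,0,-1,0.0022,0.02,0,0,0,0,-1]'

```text
t: 5.4
position: [0.4837, -0.0828, 0.2197]
tcp_rot: [[0.994, -0.11, 0.0], [-0.11, -0.994, -0.0], [0.0, 0.0, -1.0]]
force: [0.2, -2.7, -0.7]
grip_width: 0.0134
grasp_force: 40.0
```

Call:
play_rows --rows '[0.0022,0.02,0,0,0,0,-1,0.0022,0.02,0,0,0,0,-1]'

```text
t: 5.6
position: [0.4838, -0.0812, 0.2198]
tcp_rot: [[0.994, -0.11, 0.0], [-0.11, -0.994, -0.001], [0.0, 0.001, -1.0]]
force: [-0.6, -6.4, 1.7]
grip_width: 0.0137
grasp_force: 40.0
```

Call:
play_rows --rows '[-0.024,-0.22,0,0,0,0,-1,-0.044,-0.4,0,0,0,0,-1,-0.047,-0.43,0,0,0,0,-1,-0.047,-0.43,0,0,0,0,-1]'

```text
t: 6.0
position: [0.4791, -0.1237, 0.2196]
tcp_rot: [[0.994, -0.111, 0.0], [-0.111, -0.994, 0.0], [0.0, -0.0, -1.0]]
force: [-0.5, -1.0, -0.5]
grip_width: 0.0137
grasp_force: 40.0
```

Call:
play_rows --rows '[-0.0022,-0.02,0,0,0,0,-1,-0.0022,-0.02,0,0,0,0,-1]'

```text
t: 6.2
position: [0.4791, -0.1249, 0.2196]
tcp_rot: [[0.994, -0.109, 0.0], [-0.109, -0.994, 0.0], [-0.0, -0.0, -1.0]]
force: [0.2, 0.9, 0.0]
grip_width: 0.0134
grasp_force: 40.0
```

Call:
play_rows --rows '[-0.0022,-0.02,0,0,0,0,-1,-0.0022,-0.02,0,0,0,0,-1]'

```text
t: 6.4
position: [0.4788, -0.1275, 0.2196]
tcp_rot: [[0.994, -0.109, 0.0], [-0.109, -0.994, 0.0], [0.0, -0.0, -1.0]]
force: [0.6, 1.3, 0.5]
grip_width: 0.0137
grasp_force: 40.0
```

Call:
play_rows --rows '[-0.0022,-0.02,0,0,0,0,-1,-0.0022,-0.02,0,0,0,0,-1]'

```text
t: 6.6
position: [0.4785, -0.1298, 0.2197]
tcp_rot: [[0.994, -0.11, 0.0], [-0.11, -0.994, -0.0], [0.0, 0.0, -1.0]]
force: [-0.4, 1.3, -1.5]
grip_width: 0.0135
grasp_force: 40.0
```

Call:
play_rows --rows '[-0.0022,-0.02,0,0,0,0,-1,-0.0022,-0.02,0,0,0,0,-1]'

```text
t: 6.8
position: [0.4782, -0.132, 0.2197]
tcp_rot: [[0.994, -0.11, 0.0], [-0.11, -0.994, -0.0], [0.0, 0.0, -1.0]]
force: [0.0, -0.5, -0.9]
grip_width: 0.0137
grasp_force: 40.0
```

Call:
play_rows --rows '[-0.0022,-0.02,0,0,0,0,-1,-0.0022,-0.02,0,0,0,0,-1]'

```text
t: 7.0
position: [0.478, -0.1337, 0.2196]
tcp_rot: [[0.994, -0.11, -0.0], [-0.11, -0.994, 0.0], [-0.0, -0.0, -1.0]]
force: [0.8, 1.3, -0.4]
grip_width: 0.0133
grasp_force: 40.0
```

Call:
play_rows --rows '[-0.0022,-0.02,0,0,0,0,-1,-0.0022,-0.02,0,0,0,0,-1]'

```text
t: 7.2
position: [0.4779, -0.1353, 0.2198]
tcp_rot: [[0.994, -0.11, 0.0], [-0.11, -0.994, 0.001], [0.0, -0.001, -1.0]]
force: [-0.3, 5.9, 0.5]
grip_width: 0.0131
grasp_force: 40.0
```

Call:
play_rows --rows '[-0.001,-0.01,0,0,0,0,-1,-0.001,-0.01,0,0,0,0,-1,0.024,0.22,0,0,0,0,-1,0.048,0.44,0,0,0,0,-1,0.056,0.51,0,0,0,0,-1,0.061,0.552,0,0,0,0,-1,0.062,0.56,0,0,0,0,-1,0.062,0.56,0,0,0,0,-1]'

```text
t: 8.0
position: [0.4838, -0.0813, 0.2198]
tcp_rot: [[0.994, -0.111, -0.0], [-0.111, -0.994, -0.001], [-0.0, 0.001, -1.0]]
force: [-1.6, -5.4, 2.0]
grip_width: 0.0139
grasp_force: 40.0
```

Call:
play_rows --rows '[0.001,0.01,0,0,0,0,-1,0.001,0.01,0,0,0,0,-1]'

```text
t: 8.2
position: [0.4839, -0.0808, 0.2199]
tcp_rot: [[0.994, -0.112, -0.0], [-0.112, -0.994, -0.002], [0.0, 0.002, -1.0]]
force: [-1.4, -7.6, 3.9]
grip_width: 0.0135
grasp_force: 40.0
```

Call:
play_rows --rows '[-0.024,-0.22,0,0,0,0,-1,-0.048,-0.44,0,0,0,0,-1,-0.058,-0.53,0,0,0,0,-1,-0.062,-0.565,0,0,0,0,-1,-0.064,-0.58,0,0,0,0,-1,-0.064,-0.58,0,0,0,0,-1]'

```text
t: 8.8
position: [0.4778, -0.1357, 0.2198]
tcp_rot: [[0.994, -0.109, -0.0], [-0.109, -0.994, 0.001], [-0.0, -0.001, -1.0]]
force: [-1.3, 5.4, 3.0]
grip_width: 0.0135
grasp_force: 40.0
```

Call:
play_rows --rows '[0.022,0.2,0,0,0,0,-1,0.048,0.44,0,0,0,0,-1,0.013,0.12,0,0,0,0,-1,0.048,0.44,0,0,0,0,-1,0.013,0.12,0,0,0,0,-1,0.048,0.44,0,0,0,0,-1,0.013,0.12,0,0,0,0,-1,0.048,0.44,0,0,0,0,-1,0.013,0.12,0,0,0,0,-1,0.031,0.28,0,0,0,0,-1,0.031,0.28,0,0,0,0,-1]'

```text
t: 9.9
position: [0.481, -0.1075, 0.2197]
tcp_rot: [[0.994, -0.109, 0.0], [-0.109, -0.994, 0.0], [0.0, -0.0, -1.0]]
force: [0.9, 2.2, 0.6]
grip_width: 0.0135
grasp_force: 40.0
```

Run:
```python
from h import *
s=ctrl.get_state();print(s["t"],s["position"],s["force"])
w=snap("wrist","w1");t=snap("top","t1")
for c in("wrist","top"):
  for l in("small_nut_0_center","large_nut_0_center"):find(c,l,6)
a=cv2.resize(w[110:250,130:350],(770,490),interpolation=cv2.INTER_CUBIC)
cv2.imwrite("pics/wc1.png",a[:,:,::-1])
```

```text
9.9 [ 0.48101263 -0.10754171  0.21966201] [0.94829962 2.24691438 0.6158177 ]
wrist small_nut_0_center 0.57 [ 0.498  -0.1246  0.0722]
wrist large_nut_0_center 0.96 [ 0.4635 -0.1386  0.0689]
```

View pics/wc1.png

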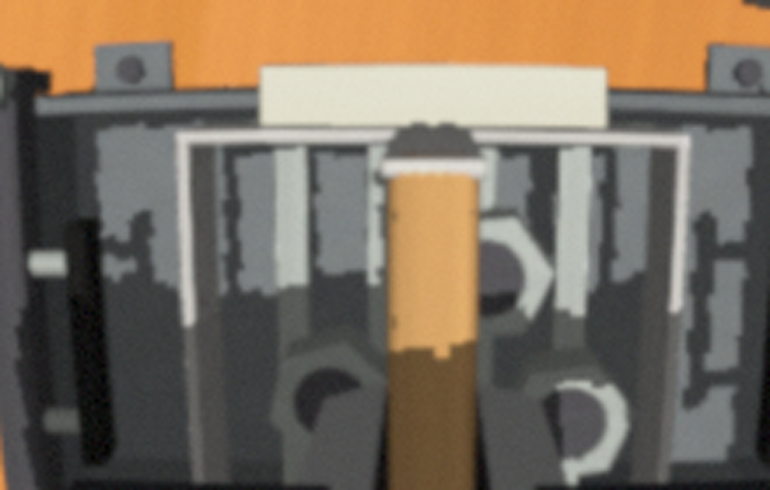

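The wrist crop shows three large nuts in the sieve (about (515,270), (585,420), (330,400)) and no small nuts on the visible bars, but the near part is hidden. I'll shake more, then check the other views.

Call:
play_rows --rows '[0.018,0.16,0,0,0,0,-1,-0.02,-0.18,0,0,0,0,-1,0.02,0.18,0,0,0,0,-1,-0.02,-0.18,0,0,0,0,-1,0.02,0.18,0,0,0,0,-1,-0.02,-0.18,0,0,0,0,-1,0.02,0.18,0,0,0,0,-1,-0.02,-0.18,0,0,0,0,-1,0.02,0.18,0,0,0,0,-1,-0.02,-0.18,0,0,0,0,-1,0.02,0.18,0,0,0,0,-1,-0.02,-0.18,0,0,0,0,-1,0.02,0.18,0,0,0,0,-1,-0.02,-0.18,0,0,0,0,-1,0,0,0,0,0,0,-1,0,0,0,0,0,0,-1]'

```text
t: 11.8
position: [0.4812, -0.1082, 0.22]
tcp_rot: [[0.994, -0.109, 0.001], [-0.109, -0.994, 0.0], [0.001, -0.0, -1.0]]
force: [0.2, 2.1, 5.1]
grip_width: 0.0136
grasp_force: 40.0
```

Run:
```python
from h import *
s=ctrl.get_state();print(s["t"],s["position"],s["force"])
w=snap("wrist","w2");t=snap("top","t2");c=snap("scene","s2")
for n in("wrist","top","scene"):
  for l in("small_nut_0_center","large_nut_0_center"):find(n,l,6)
a=cv2.resize(c[140:240,170:300],(780,600),interpolation=cv2.INTER_CUBIC)
cv2.imwrite("pics/sc2.png",a[:,:,::-1])
```

```text
11.8 [ 0.48121357 -0.10816322  0.22002493] [0.18282491 2.13835511 5.12517401]
wrist large_nut_0_center 0.63 [ 0.4721 -0.1257  0.0646]
scene small_nut_0_center 0.24 [ 0.4753 -0.0989  0.0687]
scene large_nut_0_center 0.6 [ 0.4667 -0.1095  0.0679]
```

View pics/sc2.png

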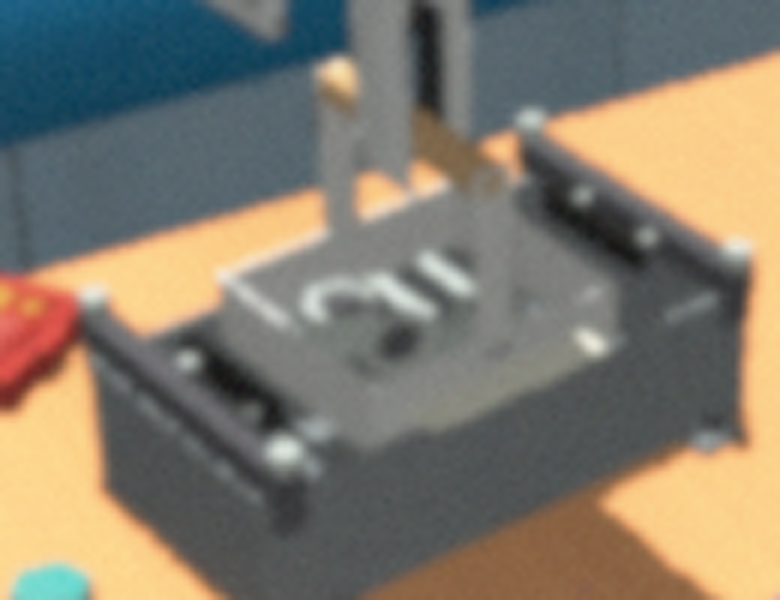

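The scene crop is inconclusive because the bars are hidden. I'll release, rise and look from above.

Call:
play_rows --rows '[0,0,0,0,0,0,1,0,0,0,0,0,0,1,0,0,0,0,0,0,1,0,0,0.4,0,0,0,1,0,0,0.83,0,0,0,1,0,0,0.83,0,0,0,1,0,0,0.83,0,0,0,1,0,0,0.83,0,0,0,1,0,0,0.83,0,0,0,1]'

```text
t: 13.15
position: [0.4804, -0.1086, 0.3016]
tcp_rot: [[0.994, -0.11, -0.002], [-0.11, -0.994, 0.0], [-0.002, -0.0, -1.0]]
force: [0.3, -0.6, -0.7]
grip_width: 0.0817
grasp_force: 0.0
```

Run:
```python
from h import *
s=ctrl.get_state();print(s["t"],s["position"],s["force"],s["grip_width"])
w=snap("wrist","w3");t=snap("top","t3")
for n in("wrist","top"):
  for l in("small_nut_0_center","large_nut_0_center"):find(n,l,6)
a=cv2.resize(w[110:250,150:330],(756,588),interpolation=cv2.INTER_CUBIC)
a=np.clip(255*(a/255.)**.6,0,255).astype(np.uint8)
cv2.imwrite("pics/wc3.png",a[:,:,::-1])
```

```text
13.15 [ 0.48035848 -0.10861401  0.30159831] [ 0.25129775 -0.63502025 -0.66486205] 0.08170518188297421
wrist large_nut_0_center 0.93 [ 0.4623 -0.1224  0.0665]
```

View pics/wc3.png

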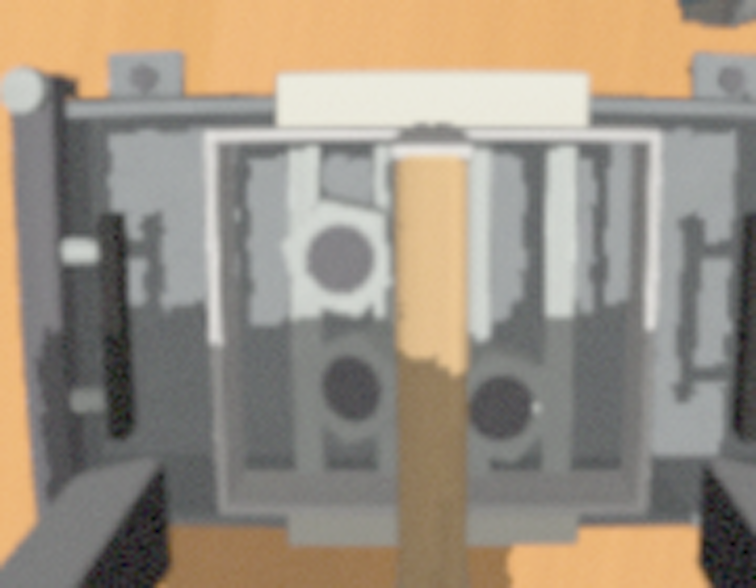

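The wrist crop shows three large nuts and bars that look clear, but the handle could hide a small nut on an inner bar. I'll check from either side.

Call:
play_rows --rows '[0,0.4,0,0,0,0,1,0,0.5,0,0,0,0,1,0,0.5,0,0,0,0,1]'

```text
t: 13.75
position: [0.4809, -0.0572, 0.3027]
tcp_rot: [[0.994, -0.107, 0.0], [-0.107, -0.994, 0.0], [0.0, -0.0, -1.0]]
force: [0.8, -0.2, 0.1]
grip_width: 0.0937
grasp_force: 0.0
```

Run:
```python
from h import *
snap("wrist","w4");find("wrist","small_nut_0_center",6);find("wrist","large_nut_0_center",6)
```

```text
wrist large_nut_0_center 0.65 [ 0.4606 -0.1136  0.0634]
```

Call:
play_rows --rows '[0,-0.5,0,0,0,0,1,0,-1,0,0,0,0,1,0,-1,0,0,0,0,1]'

```text
t: 14.2
position: [0.4797, -0.1658, 0.3026]
tcp_rot: [[0.993, -0.118, -0.0], [-0.118, -0.993, -0.002], [-0.0, 0.002, -1.0]]
force: [-0.7, 0.9, 0.9]
grip_width: 0.0943
grasp_force: 0.0
```

Run:
```python
from h import *
snap("wrist","w5");find("wrist","small_nut_0_center",6);find("wrist","large_nut_0_center",6)
a=cv2.imread("pics/w4.png")[110:250,170:390];b=cv2.imread("pics/w5.png")[110:250,90:310]
c=cv2.resize(np.vstack([a,b]),None,fx=2.14,fy=2.14,interpolation=cv2.INTER_CUBIC)
cv2.imwrite("pics/c45.png",np.clip(255*(c/255.)**.55,0,255).astype(np.uint8))
```

```text
wrist small_nut_0_center 0.61 [ 0.4814 -0.1372  0.0015]
wrist large_nut_0_center 0.67 [ 0.4626 -0.1159  0.067 ]
```

View pics/c45.png

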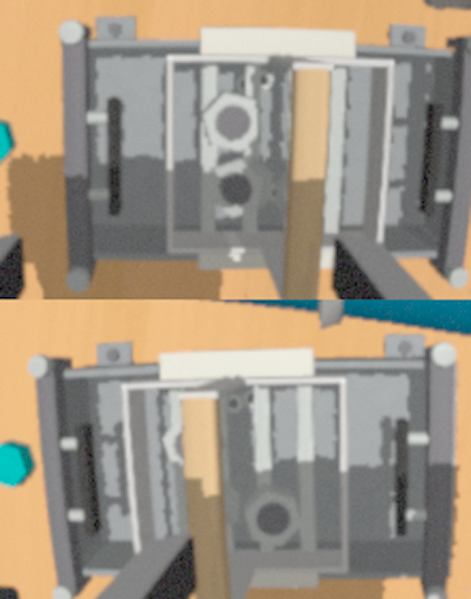

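Upper view: a small nut at crop (266,80), left of the handle. Lower view: small round shapes at (235,402) and (250,397). I'll triangulate to see whether they lie in the bin.

Run:
```python
from h import *
from scipy.spatial.transform import Rotation as Ro
m=ctrl.camera_model("wrist");s=ctrl.get_state();K=m["intrinsics"]
Rt=np.array(s["tcp_rot"]);Rw=np.array(m["R"]).T;C=-Rw@np.array(m["t"])
Rc=Rt.T@Rw;cc=Rt.T@(C-s["position"])
def cam(p,yaw):
    c,q=np.cos(yaw),np.sin(yaw);R=np.array([[c,q,0],[q,-c,0],[0,0,-1.]]);return R@Rc,np.array(p)+R@cc
def d(u,v,R):
    p=(np.array([u,v])-[K[0][2],K[1][2]])/K[0][0];r=np.hypot(*p);return R@np.r_[p/r*np.sin(r),np.cos(r)]
c4=cam([.4809,-.0572,.3027],-.107);c5=cam([.4797,-.1658,.3026],-.112)
print(s["position"],Rt[0,:2])
ey=np.array([.11,.994]);h=np.array([.481,-.1085])
def at(c,u,v,z):
    k=d(u,v,c[0]);p=c[1]+k*(z-c[1][2])/k[2];return np.round(p,4),"y rel",round((p[:2]-h)@ey,4)
for n,c,x,y,o in(("up",c4,266,80,170),("lo1",c5,235,102,90),("lo2",c5,250,97,90)):
    for z in(.057,.007):print(n,z,at(c,o+x/2.14,110+y/2.14,z))
# check on bars in upper: visible bar centres
for n,c,x,y,o in(("barL",c4,208,80,170),("barR",c4,338,80,170),("lo barA",c5,262,130,90),("lo barB",c5,306,130,90)):print(n,at(c,o+x/2.14,110+y/2.14,.052))
```

```text
[ 0.48057869 -0.15938245  0.30251296] [ 0.99376279 -0.11151428]
up 0.057 (array([ 0.5191, -0.1057,  0.057 ]), 'y rel', np.float64(0.007))
up 0.007 (array([ 0.515 , -0.1123,  0.007 ]), 'y rel', np.float64(-0.0001))
lo1 0.057 (array([ 0.5183, -0.1091,  0.057 ]), 'y rel', np.float64(0.0035))
lo1 0.007 (array([ 0.5142, -0.0996,  0.007 ]), 'y rel', np.float64(0.0125))
lo2 0.057 (array([ 0.5198, -0.1173,  0.057 ]), 'y rel', np.float64(-0.0045))
lo2 0.007 (array([ 0.5161, -0.1091,  0.007 ]), 'y rel', np.float64(0.0033))
barL (array([ 0.5216, -0.076 ,  0.052 ]), 'y rel', np.float64(0.0367))
barR (array([ 0.5153, -0.1452,  0.052 ]), 'y rel', np.float64(-0.0327))
lo barA (array([ 0.5012, -0.1205,  0.052 ]), 'y rel', np.float64(-0.0097))
lo barB (array([ 0.4985, -0.1437,  0.052 ]), 'y rel', np.float64(-0.0331))
```

The shapes agree best with nuts on the bin floor. I'll regrasp, add one more shake for safety, then lift.

Call:
play_rows --rows '[0,0.4,0,0,0,0,1,0,0.5,0,0,0,0,1,0,0.5,0,0,0,0,1,0,0.5,-0.4,0,0,0,1,0,0.5,-0.75,0,0,0,1,0,0.5,-0.83,0,0,0,1,0,0.5,-0.83,0,0,0,-1,0,0.5,-0.83,0,0,0,-1,0,0.5,-0.83,0,0,0,-1,0,0.5,-0.83,0,0,0,-1,0,0.5,-0.83,0,0,0,-1,0,0.5,-0.83,0,0,0,-1,0,0.5,-0.83,0,0,0,-1,0,0.5,-0.83,0,0,0,-1,0,0.5,-0.83,0,0,0,-1,0,0.5,-0.83,0,0,0,-1,0,0.5,-0.83,0,0,0,-1,0,0.5,-0.83,0,0,0,-1,0,0.5,-0.83,0,0,0,-1,0,0.5,-0.83,0,0,0,-1]' --newtons 40

```text
t: 16.35
position: [0.4808, -0.1086, 0.2196]
tcp_rot: [[0.994, -0.11, -0.0], [-0.11, -0.994, 0.0], [-0.0, -0.0, -1.0]]
force: [-0.5, 0.6, -2.4]
grip_width: 0.0133
grasp_force: 40.0
```

Call:
play_rows --rows '[0.022,0.2,0,0,0,0,-1,0.029,0.26,0,0,0,0,-1,0.033,0.295,0,0,0,0,-1,0.033,0.3,0,0,0,0,-1,0.002,0.02,0,0,0,0,-1,-0.022,-0.2,0,0,0,0,-1,-0.029,-0.26,0,0,0,0,-1,-0.033,-0.295,0,0,0,0,-1,-0.033,-0.3,0,0,0,0,-1,-0.033,-0.3,0,0,0,0,-1]'

```text
t: 17.35
position: [0.4778, -0.1372, 0.2198]
tcp_rot: [[0.994, -0.109, 0.0], [-0.109, -0.994, 0.002], [-0.0, -0.002, -1.0]]
force: [-0.8, 7.0, 3.8]
grip_width: 0.0135
grasp_force: 40.0
```

Call:
play_rows --rows '[0.033,0.3,0,0,0,0,-1,0.052,0.47,0,0,0,0,-1,0.061,0.55,0,0,0,0,-1,0.065,0.59,0,0,0,0,-1,0.066,0.6,0,0,0,0,-1,0.033,0.3,0,0,0,0,-1,0.013,0.12,0,0,0,0,-1,0.005,0.04,0,0,0,0,-1,0,0,0,0,0,0,-1,0,0,0,0,0,0,-1]'

```text
t: 18.35
position: [0.4778, -0.1377, 0.2199]
tcp_rot: [[0.994, -0.11, 0.0], [-0.11, -0.994, 0.002], [0.0, -0.002, -1.0]]
force: [-2.1, 8.8, 3.4]
grip_width: 0.0137
grasp_force: 40.0
```

Call:
play_rows --rows '[0.013,0.12,0,0,0,0,-1,0.048,0.46,0,0,0,0,-1,0.013,0.12,0,0,0,0,-1,0.048,0.46,0,0,0,0,-1,0.013,0.12,0,0,0,0,-1,0.048,0.46,0,0,0,0,-1,0.013,0.12,0,0,0,0,-1,0.048,0.46,0,0,0,0,-1,0.013,0.12,0,0,0,0,-1,0.048,0.46,0,0,0,0,-1,0.013,0.12,0,0,0,0,-1,0.033,0.3,0,0,0,0,-1,0.033,0.3,0,0,0,0,-1]'

```text
t: 19.65
position: [0.4814, -0.107, 0.22]
tcp_rot: [[0.994, -0.109, 0.001], [-0.109, -0.994, 0.0], [0.001, -0.0, -1.0]]
force: [1.0, 2.8, 4.1]
grip_width: 0.0136
grasp_force: 40.0
```

Call:
play_rows --rows '[0,0,0.15,0,0,0,-1,0,0,0.4,0,0,0,-1,0,0,0.65,0,0,0,-1,0,0,0.8,0,0,0,-1,0,0,0.8,0,0,0,-1,0,0,0.8,0,0,0,-1,0,0,0.8,0,0,0,-1]'

```text
t: 20.35
position: [0.4803, -0.1084, 0.2984]
tcp_rot: [[0.994, -0.11, -0.002], [-0.11, -0.994, 0.0], [-0.002, -0.0, -1.0]]
force: [-0.2, -0.3, -5.7]
grip_width: 0.0135
grasp_force: 40.0
```

Call:
play_rows --rows '[-0.03,0.2,0,0,0,0.05,-1,-0.06,0.4,0,0,0,0.1,-1,-0.1,0.65,0,0,0,0.15,-1,-0.15,0.9,0,0,0,0.2,-1,-0.16,1,0,0,0,0.2,-1]'

```text
t: 20.85
position: [0.4639, -0.0048, 0.2997]
tcp_rot: [[1.0, 0.0, -0.0], [0.0, -1.0, 0.001], [-0.0, -0.001, -1.0]]
force: [-0.7, 0.2, -4.5]
grip_width: 0.0137
grasp_force: 40.0
```

Call:
play_rows --rows '[-0.03,0.2,0,0,0,0.05,-1,-0.06,0.4,0,0,0,0.1,-1,-0.1,0.65,0,0,0,0.15,-1,-0.15,0.9,0,0,0,0.18,-1,-0.16,1,0,0,0,0.18,-1]'

```text
t: 21.35
position: [0.448, 0.0946, 0.2998]
tcp_rot: [[0.996, 0.093, 0.0], [0.093, -0.996, 0.001], [0.0, -0.001, -1.0]]
force: [0.2, -0.2, -4.5]
grip_width: 0.0136
grasp_force: 40.0
```

Run:
```python
from h import *
s=ctrl.get_state();print(s["t"],s["position"],s["force"],s["grip_width"])
t=snap("top","t6");c=snap("scene","s6");w=snap("wrist","w6")
for n in("top","scene","wrist"):
  for l in("small_nut_0_center","large_nut_0_center","sieve"):find(n,l,6)
a=cv2.resize(t[130:210,220:325],(630,480),interpolation=cv2.INTER_CUBIC)
b=cv2.resize(w,None,fx=.6,fy=.6)
a=np.clip(255*(a/255.)**.6,0,255).astype(np.uint8)
cv2.imwrite("pics/tc6.png",a[:,:,::-1])
```

```text
21.35 [0.44798698 0.09458639 0.29977898] [ 0.23604787 -0.21712745 -4.47455621] 0.013596494659245936
top sieve 0.92 [0.4159 0.0753 0.1427]
scene small_nut_0_center 0.34 [0.4577 0.0707 0.1425]
scene large_nut_0_center 0.66 [0.4303 0.1122 0.151 ]
scene sieve 0.74 [ 0.4679 -0.1202  0.027 ]
scene sieve 0.72 [0.4376 0.1038 0.1492]
scene sieve 0.18 [0.4647 0.1137 0.1473]
wrist large_nut_0_center 0.51 [ 0.5136 -0.1143  0.0108]
wrist large_nut_0_center 0.5 [0.4402 0.1047 0.1407]
wrist large_nut_0_center 0.36 [0.4737 0.0961 0.1559]
wrist sieve 0.76 [0.4736 0.0917 0.1548]
```

View pics/tc6.png

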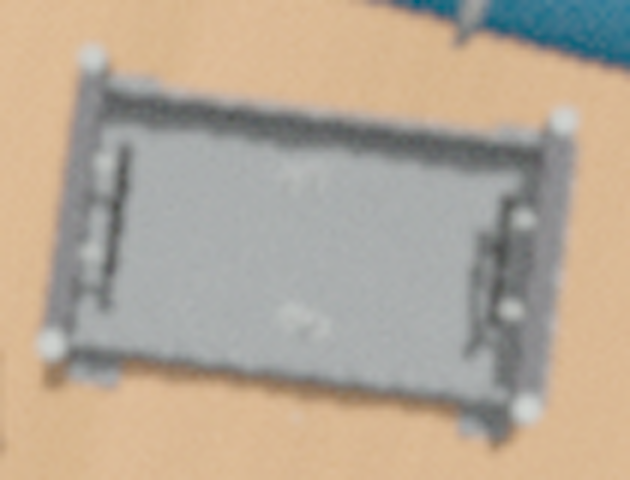

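The bin holds two clusters of two small nuts, at (300,175) and (305,322), so all four have dropped. On to the board.

Call:
play_rows --rows '[-0.03,0.2,0,0,0,0,-1,-0.08,0.5,0,0,0,0,-1,-0.14,0.8,0,0,0,0,-1,-0.16,0.93,0,0,0,0,-1,-0.16,0.93,0,0,0,0,-1,-0.16,0.93,-0.25,0,0,0,-1,-0.16,0.93,-0.5,0,0,0,-1,-0.16,0.93,-0.75,0,0,0,-1,-0.16,0.93,-0.88,0,0,0,-1,-0.16,0.93,-0.92,0,0,0,-1,-0.16,0.93,-0.92,0,0,0,-1]'

```text
t: 23.05
position: [0.433, 0.1842, 0.2078]
tcp_rot: [[0.996, 0.088, -0.0], [0.088, -0.996, -0.0], [-0.0, 0.0, -1.0]]
force: [0.2, 0.8, -4.9]
grip_width: 0.0137
grasp_force: 40.0
```

Call:
play_rows --rows '[0,0,-0.03,0,0,0,-1,0,0,-0.04,0,0,0,-1,0,0,-0.04,0,0,0,-1]'

```text
t: 23.35
position: [0.433, 0.1844, 0.2041]
tcp_rot: [[0.996, 0.089, 0.001], [0.089, -0.996, 0.0], [0.001, -0.0, -1.0]]
force: [0.3, 0.2, -5.9]
grip_width: 0.0138
grasp_force: 40.0
```

Run:
```python
from h import *
s=ctrl.get_state();print(s["t"],s["position"],s["force"],s["grip_width"])
```

```text
23.35 [0.43301682 0.18440997 0.20411257] [ 0.2885362   0.16189555 -5.88563652] 0.013847240495512142
```

Call:
play_rows --rows '[0,0,-0.01,0,0,0,-1,0,0,-0.015,0,0,0,-1,0,0,-0.015,0,0,0,-1]'

```text
t: 23.65
position: [0.4328, 0.1844, 0.2022]
tcp_rot: [[0.996, 0.089, 0.0], [0.089, -0.996, 0.0], [0.0, -0.0, -1.0]]
force: [0.4, 0.3, -5.7]
grip_width: 0.0136
grasp_force: 40.0
```

Call:
play_rows --rows '[0,0,-0.01,0,0,0,-1,0,0,-0.01,0,0,0,-1]'

```text
t: 23.85
position: [0.4326, 0.1844, 0.2019]
tcp_rot: [[0.996, 0.089, -0.0], [0.089, -0.996, -0.001], [-0.0, 0.001, -1.0]]
force: [-9.5, -3.5, 16.8]
grip_width: 0.0136
grasp_force: 40.0
```

Contact is at the expected height. I'll release and withdraw upward.

Call:
play_rows --rows '[0,0,0.005,0,0,0,-1,0,0,0.005,0,0,0,1,0,0,0.005,0,0,0,1,0,0,0.005,0,0,0,1,0,0,0.005,0,0,0,1,0,0,0.005,0,0,0,1,0,0,0.1,0,0,0,1,0,0,0.4,0,0,0,1,0,0,0.8,0,0,0,1,0,0,1,0,0,0,1,0,0,1,0,0,0,1,0,0,1,0,0,0,1]'

```text
t: 25.05
position: [0.4328, 0.1843, 0.3016]
tcp_rot: [[0.996, 0.089, 0.001], [0.089, -0.996, 0.0], [0.001, -0.0, -1.0]]
force: [-0.3, -0.1, -0.3]
grip_width: 0.0935
grasp_force: 0.0
```

Run:
```python
from h import *
s=ctrl.get_state();print(s["t"],s["position"],s["force"],s["grip_width"])
w=snap("wrist","w7");t=snap("top","t7")
for n in("wrist","top"):
  for l in("large_nut_0_center","sieve_handle","sieve"):find(n,l,6)
a=np.vstack([w,t])
a=np.hstack([cv2.resize(w,(400,300)),cv2.resize(t[110:260,120:320],(400,300))])
cv2.imwrite("pics/f7.png",a[:,:,::-1])
```

```text
25.05 [0.43278952 0.18430674 0.30162448] [-0.3497456  -0.14239285 -0.28287826] 0.09350621021344484
wrist large_nut_0_center 0.54 [0.405  0.1988 0.0498]
wrist sieve_handle 0.76 [0.4357 0.1899 0.0492]
wrist sieve 0.68 [0.4339 0.1844 0.048 ]
top sieve_handle 0.89 [0.4158 0.1765 0.0486]
top sieve 0.95 [0.4121 0.1709 0.0481]
top sieve 0.52 [0.4002 0.17   0.0304]
```

View pics/f7.png

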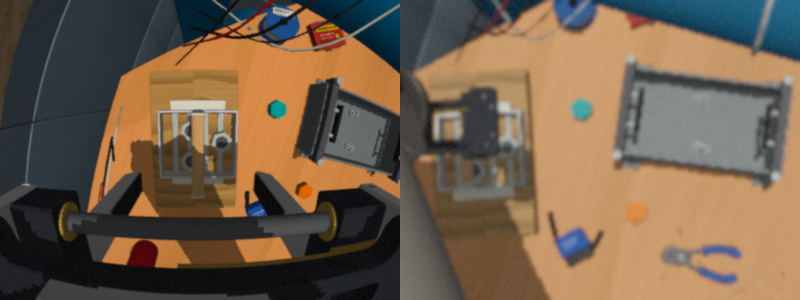

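The sieve stands upright in the middle of the board (left picture, about (198,143)) with its large nuts. The small nuts show in the bin at (345,115) and (350,147), and the gripper is clear.

```bash
python3 -c "
from bench import ctrl
print(ctrl.job_done())"
```

```text
the job is handed in; nothing more can be done
None
```

I shook the sieve against both buffers at least twice each, set it on the middle of the board with the large nuts in it, let go, left the tape alone and handed the job in; the images show small-nut clusters in the bin that I read as all four, and no verdict came back.

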